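# Thread cones on the rail by height

## Robot

A 6-joint arm with a two-finger parallel gripper is mounted at the origin on the work surface. World frame = base frame: x ahead of the robot, y to its left, z up, the work surface at z = 0. Lengths are in m, angles in rad, forces in N, time in s.
With the tool pointing down it reaches from about 0.275 to 0.75 m from the base axis. Payload 10.2 kg.
Tool frame: the origin (TCP) lies midway between the tips of the shut fingers; the grasp point (between the pads) lies 19 mm behind it (env.hold_point_z is the distance from the TCP to the grasp point, in m); z points along the fingers, y is the line along which they close (so a half turn about z gives the same grasp; the last joint's range is limited). The gripper opens to 85 mm and grips with 20 to 120 N. Pads are 22 mm wide; open, the fingers measure 114 mm over their backs; the gripper's body (76 mm by 85 mm) begins 54 mm behind the grasp point. The pads swing forward as they close: fully open they stand 13 mm farther back than shut.
Start: joints at [-1.468, 0.313, 1.498, -0, 1.331, -0.223], TCP at [0.168, -0.497, 0.231] pointing down, gripper open.
Joint ranges: [-2.94, 2.94], [-0.97, 2.17], [0.19, 2.56], [-1.23, 4.37], [0.02, 3.11], [-2.88, 2.88]. Speed limits (rad/s): [2.39, 2.39, 3.01, 3.14, 3.14, 3.14].

## Interface

Orientations are given as a unit quaternion [x, y, z, w].
In Python, from bench import env, kinematics, monitor, eyes, job gives the robot as it stands. The module is installed in compiled form; this text tells all that it offers. Calls block until the motion is done:
- env.reach(position, orientation): joint-space move of the TCP to a pose.
- env.movel(position, velocity=0.15, frame=None, guard=None): straight line of the TCP; frame=None keeps the orientation; velocity is the mean speed in m/s. With guard (N) it stops when the force on the tool has changed by that much, and returns True; else False.
- env.set_joints(angles): joint-space move.
- env.release() and env.close_gripper(effort=None): open the fingers fully, or close them until they stop; effort is the grip in N (None keeps the last).
- env.hold(seconds).
- kinematics.ik(position, orientation): joint angles nearest the present ones, or None.
- monitor.sense(): the state.
- eyes.grab_frame(name): name is "scene" or "side" or "wrist"; returns a dict with "frame" (420x560x3 uint8, red, green, blue), "mtx" (3x3 intrinsics, pixels), "view" (4x4, takes a point from world to camera coordinates). Camera axes: x right, y down, z forward; pixel columns grow to the right and rows downward; lengths in m; the calibration is good to about 2 mm. A picture is of the moment at which its call begins. There is no depth.
A pose or a line that the arm cannot do raises env.MotionError and nothing moves.
- job.hand_in(): hands the job in; it is judged then, once.
The state is a dict: "clock": time; "joints": joint angles; "qvel": joint speeds; "joint_efforts": joint torques, N m; "position": TCP position; "ee_rot": TCP orientation; "contact_force": force on the tool from outside, world axes, zero at the start; "ft_torque": the same for the moment, N m; "finger_gap": opening from 0.0 (shut) to 1.0 (fully open); "gripper_force": force on a finger pad.
Only numpy, scipy, OpenCV 4.12 (cv2) and the standard library are available. Lean on these libraries where they do the work, as an engineer would, in place of code of your own. Each camera call takes 0.05 s, during which the arm holds its last target. There are 200 camera calls.

## Task

Put the four thread cones on the pins of the rail in order of height, the shortest on the pin nearest the magnifier lamp and the tallest on the pin furthest from it, so that the tall ones do not shade the work. Each must stand upright and fully down on its pin; leave the pincushion where it stands.

Things in the scene. Friction and masses are not known exactly. Their poses are not given: they have to be found in the camera images.
- cone_s: The shortest of four thread cones standing on the bench, all alike in make and colour: ecru thread on a grey plastic core, hollow. 55 mm high, 44 mm across at the foot tapering evenly to 38 mm at the top, about 50 g. A bore runs right through on its axis, 28 mm wide at the foot and 22 mm at the top. Origin: centre of its underside; z is its axis, upwards. It starts upright on the bench.
- cone_m: The second shortest of four thread cones standing on the bench, all alike in make and colour: ecru thread on a grey plastic core, hollow. 80 mm high, 50 mm across at the foot tapering evenly to 42 mm at the top, about 80 g. A bore runs right through on its axis, 28 mm wide at the foot and 20 mm at the top. Origin: centre of its underside; z is its axis, upwards. It starts upright on the bench.
- cone_l: The second tallest of four thread cones standing on the bench, all alike in make and colour: ecru thread on a grey plastic core, hollow. 105 mm high, 56 mm across at the foot tapering evenly to 46 mm at the top, about 120 g. A bore runs right through on its axis, 28 mm wide at the foot and 18 mm at the top. Origin: centre of its underside; z is its axis, upwards. It starts upright on the bench.
- cone_xl: The tallest of four thread cones standing on the bench, all alike in make and colour: ecru thread on a grey plastic core, hollow. 130 mm high, 62 mm across at the foot tapering evenly to 50 mm at the top, about 170 g. A bore runs right through on its axis, 28 mm wide at the foot and 16 mm at the top. Origin: centre of its underside; z is its axis, upwards. It starts upright on the bench.
- pin_1: The first from the left (greatest y) of four cone pins in a row on a rail: a round black seat, 50 mm wide, 6 mm high, with an upright 7 mm steel pin, its top 44 mm above the origin. Origin: centre of the seat's underside, 18 mm above the bench; the underside of a cone fully down is 6 mm above it. y runs along the rail, z up. The pins stand 85 to 125 mm apart.
- pin_2: The second from the left of four cone pins in a row on a rail: a round black seat, 50 mm wide, 6 mm high, with an upright 7 mm steel pin, its top 44 mm above the origin. Origin: centre of the seat's underside, 18 mm above the bench; the underside of a cone fully down is 6 mm above it. y runs along the rail, z up. The rail is a fixed grey metal bar with two dark slots, 50 x 440 x 18 mm.
- pin_3: The third from the left of four cone pins in a row on a rail: a round black seat, 50 mm wide, 6 mm high, with an upright 7 mm steel pin, its top 44 mm above the origin. Origin: centre of the seat's underside, 18 mm above the bench; the underside of a cone fully down is 6 mm above it. y runs along the rail, z up. The pins stand 85 to 125 mm apart.
- pin_4: The last, at the right (least y) of four cone pins in a row on a rail: a round black seat, 50 mm wide, 6 mm high, with an upright 7 mm steel pin, its top 44 mm above the origin. Origin: centre of the seat's underside, 18 mm above the bench; the underside of a cone fully down is 6 mm above it. y runs along the rail, z up. The rail is a fixed grey metal bar with two dark slots, 50 x 440 x 18 mm.
- lamp: The magnifier lamp, beige, fixed: a round base 170 mm wide, a gooseneck and a ring-shaped head with a lens, some 320 mm high in all. It stands beyond one end of the rail, at the left (y > 0) or at the right (y < 0); the head hangs away from the robot (+x). Origin: centre of the base's underside.
- pincushion: A peach pincushion with pins in a white dish, 68 mm across and about 60 mm high with its pins, loose, 180 g, standing among the cones. Origin: centre of its underside.

How it is judged:
At the end, for the whole second after the job is handed in: The four cones stand on the four pins in order of height, the shortest nearest the lamp: each cone's axis within 12 mm of its pin's, its underside within 4 mm of the seat's top, tilted less than 0.1 rad, released and at rest (((world y of lamp above 0 m and horizontal distance between cone_s and pin_1 below 0.012 m and z of cone_s in the frame of pin_1 between 0.002 and 0.01 m and horizontal distance between cone_m and pin_2 below 0.012 m and z of cone_m in the frame of pin_2 between 0.002 and 0.01 m and horizontal distance between cone_l and pin_3 below 0.012 m and z of cone_l in the frame of pin_3 between 0.002 and 0.01 m and horizontal distance between cone_xl and pin_4 below 0.012 m and z of cone_xl in the frame of pin_4 between 0.002 and 0.01 m) or (world y of lamp below 0 m and horizontal distance between cone_s and pin_4 below 0.012 m and z of cone_s in the frame of pin_4 between 0.002 and 0.01 m and horizontal distance between cone_m and pin_3 below 0.012 m and z of cone_m in the frame of pin_3 between 0.002 and 0.01 m and horizontal distance between cone_l and pin_2 below 0.012 m and z of cone_l in the frame of pin_2 between 0.002 and 0.01 m and horizontal distance between cone_xl and pin_1 below 0.012 m and z of cone_xl in the frame of pin_1 between 0.002 and 0.01 m)) and angle between each of cone_s, cone_m, cone_l, cone_xl's own z axis and vertical below 0.1 rad and linear speed of each of cone_s, cone_m, cone_l, cone_xl below 0.02 m/s); the robot touches nothing.
It fails at once if the pincushion is pushed or lifted more than 25 mm from where it stood (distance of pincushion from where it was at the start of the episode above 0.025 m).
It also fails if it takes over 112 s, if anything falls off the work surface, if the arm or the gripper's body presses on something with over 40 N, if the wrist force passes 120 N, or if a joint passes its speed limit or range.

## Working session

There is one attempt and no reset: what is moved stays moved. The work goes in short steps, each a Python script; the robot and the scene stay as the last script left them, time stands still between calls to the robot, and variables do not carry over. Pictures are saved under pics/ and viewed, at most 14 in all, crops included, and the job is handed in when it is done.

```bash
mkdir -p pics; python3 - <<'E'
from bench import env, kinematics, monitor, eyes, job
import cv2,numpy as np
for n in ("scene","side"):
    f=eyes.grab_frame(n); cv2.imwrite(f"pics/{n}0.png",f["frame"][:,:,::-1]); np.savez(f"pics/{n}0.npz",**f)
    print(n,f["mtx"].round(1).tolist(),f["view"].round(3).tolist())
s=monitor.sense();print(s["clock"],s["position"],s["ee_rot"],env.hold_point_z)
E
```

```text
scene [[466.7, 0.0, 273.5], [0.0, 466.7, 214.2], [0.0, 0.0, 1.0]] [[-0.851, 0.525, 0.013, 0.428], [0.43, 0.712, -0.555, -0.232], [-0.301, -0.467, -0.832, 1.49], [0.0, 0.0, 0.0, 1.0]]
side [[536.6, 0.0, 287.0], [0.0, 536.6, 209.3], [0.0, 0.0, 1.0]] [[-0.944, -0.329, 0.01, 0.526], [-0.204, 0.562, -0.802, 0.144], [0.259, -0.759, -0.598, 1.501], [0.0, 0.0, 0.0, 1.0]]
0.1 [ 0.16799682 -0.49717298  0.23080794] [ 9.86762456e-01  1.62171352e-01  3.71269818e-05 -5.53531879e-04] 0.0187
```

View pics/scene0.png

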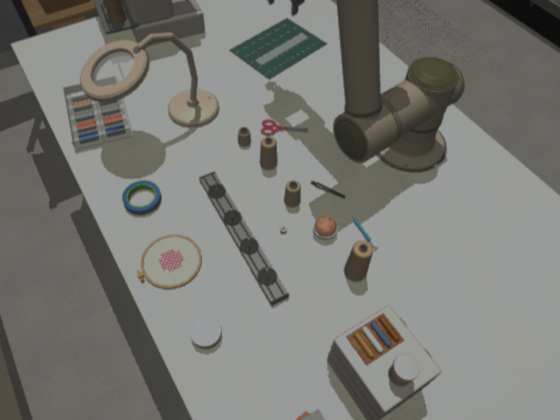

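View pics/side0.png

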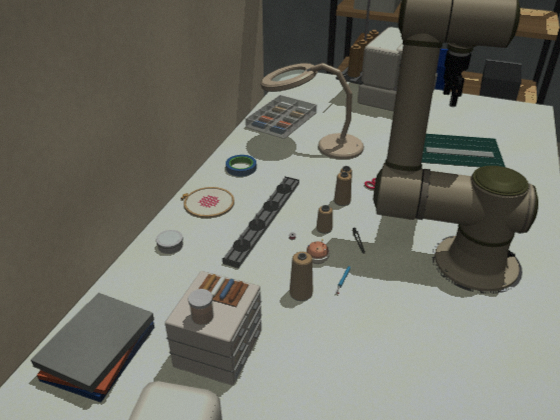

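```bash
cat > h.py <<'E'
import numpy as np, cv2
def ray(f,u,v,z):
    V=f["view"];R=V[:3,:3];t=V[:3,3];c=-R.T@t
    d=R.T@np.linalg.inv(f["mtx"])@[u,v,1.]
    return (c+d*(z-c[2])/d[2])
def proj(f,p):
    q=f["mtx"]@(f["view"][:3,:3]@np.asarray(p,float)+f["view"][:3,3]);return q[:2]/q[2]
def tri(obs): # [(f,u,v)]
    A=[];b=[]
    for f,u,v in obs:
        V=f["view"];R=V[:3,:3];c=-R.T@V[:3,3];d=R.T@np.linalg.inv(f["mtx"])@[u,v,1.];d/=np.linalg.norm(d)
        P=np.eye(3)-np.outer(d,d);A.append(P);b.append(P@c)
    A=np.vstack(A);b=np.hstack(b);x=np.linalg.lstsq(A,b,rcond=None)[0];return x,np.linalg.norm(A@x-b)
E
python3 - <<'E'
from h import *
s=dict(np.load("pics/scene0.npz"));d=dict(np.load("pics/side0.npz"))
for n,u,v,z in [("S",244,130,.055),("?L",269,142,.105),("?M",293,186,.08),("XL",362,246,.13),("pc",325,227,.03),("lamp",193,108,0),("p4",217,191,.024),("p3",232,217,.024),("p2",249,245,.024),("p1",267,276,.024)]:
    p=ray(s,u,v,z);print(n,p.round(3),"side px",proj(d,p).round(0))
for n,a,b in [("L",(269,142),(344,172)),("M",(293,186),(325,209)),("XL",(362,246),(301,258))]:
    print(n,*tri([(s,*a),(d,*b)]))
E
python3 - <<'E'
import cv2
a=cv2.imread("pics/scene0.png")[100:300,190:400];b=cv2.imread("pics/side0.png")[130:310,220:400]
a=cv2.resize(a,None,fx=2.8,fy=2.8,interpolation=3);b=cv2.resize(b,None,fx=2.2,fy=2.2*560/396*560/560,interpolation=3)
cv2.imwrite("pics/c1.png",a);
E
```

```text
S [ 0.446 -0.265  0.055] side px [345. 167.]
?L [ 0.43  -0.144  0.105] side px [342. 174.]
?M [0.446 0.009 0.08 ] side px [322. 207.]
XL [0.425 0.278 0.13 ] side px [301. 254.]
pc [0.425 0.141 0.03 ] side px [316. 250.]
lamp [ 0.518 -0.487  0.   ] side px [340. 146.]
p4 [ 0.618 -0.123  0.024] side px [282. 188.]
p3 [ 0.624 -0.022  0.024] side px [269. 204.]
p2 [0.628 0.08  0.024] side px [256. 223.]
p1 [0.635 0.183 0.024] side px [240. 244.]
L [ 0.42701685 -0.14781471  0.1068867 ] 0.006844178769843973
M [0.44039625 0.00169707 0.06917375] 0.0011206904439469867
XL [0.4224601  0.27681876 0.11885454] 0.005559620372665458
```

View pics/c1.png

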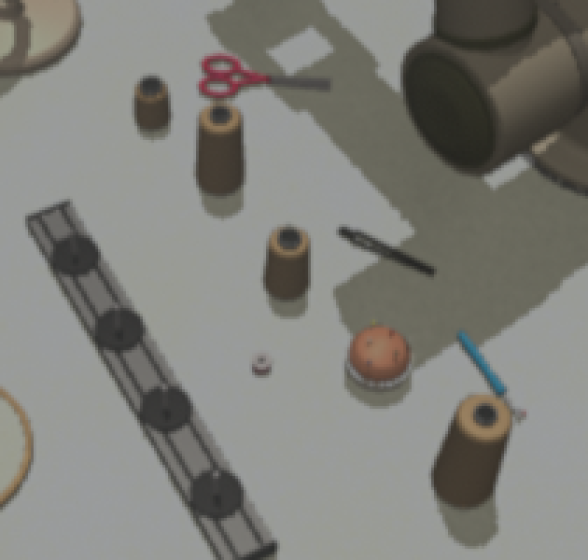

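```bash
python3 - <<'E'
from bench import env, kinematics, monitor, eyes, job
import cv2,numpy as np,pickle
q=[1,0,0,0]
s=monitor.sense();env.movel([0.2,-0.42,0.40],velocity=.3)
F=[]
for i,p in enumerate([[.40,-.18,.42],[.50,-.1,.42],[.50,.08,.42],[.40,.2,.42]]):
    env.reach(p,q); env.hold(.15); f=eyes.grab_frame("wrist");F.append(f)
    s=monitor.sense();print(s["clock"],s["position"].round(3),s["joints"].round(2)); V=f["view"];print((-V[:3,:3].T@V[:3,3]).round(3))
pickle.dump(F,open("pics/w.pkl","wb"))
im=[cv2.resize(f["frame"][:,:,::-1],(400,300),interpolation=3) for f in F]
cv2.imwrite("pics/w0.png",np.vstack([np.hstack(im[:2]),np.hstack(im[2:])]))
E
```

```text
2.2667 [ 0.4   -0.181  0.42 ] [-0.69  0.06  1.33 -0.    1.76  0.88]
[ 0.477 -0.182  0.562]
3.0417 [ 0.499 -0.101  0.42 ] [-0.43  0.23  1.13 -0.    1.79  1.14]
[ 0.577 -0.102  0.562]
3.9917 [0.5   0.079 0.42 ] [-0.08  0.22  1.14 -0.    1.78  1.5 ]
[0.578 0.077 0.562]
4.8583 [0.401 0.199 0.42 ] [ 0.2   0.08  1.3  -0.    1.76  1.77]
[0.478 0.198 0.562]
```

View pics/w0.png

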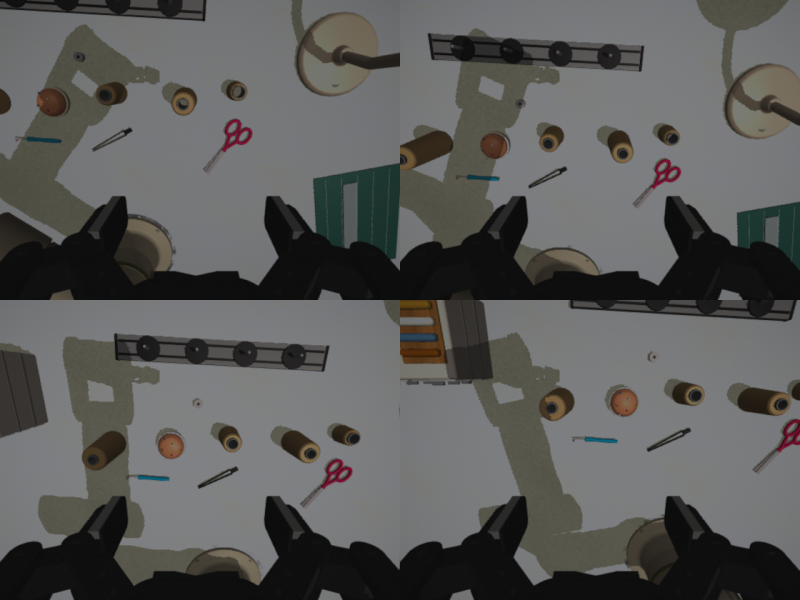

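```bash
cat > fit.py <<'E'
from h import *; import pickle
from scipy.optimize import minimize
F=pickle.load(open("pics/w.pkl","rb"))+[dict(np.load("pics/scene0.npz"))]
th=np.linspace(0,2*np.pi,40)[:-1]
def hull(f,x,y,z0,z1,r0,r1):
    P=[(x+r*np.cos(a),y+r*np.sin(a),z) for r,z in((r0,z0),(r1,z1)) for a in th]
    return cv2.convexHull(np.float32([proj(f,p) for p in P]))
def soft(h,shape):
    m=np.zeros(shape,np.uint8);cv2.fillConvexPoly(m,np.int32(np.round(h*64)),255,cv2.LINE_AA,6);return m/255.
def fit(masks,model,p0):
    A=[]
    for i,m in masks:
        h=hull(F[i],*model(p0))[:,0];a=(h.min(0)-15).astype(int);b=(h.max(0)+15).astype(int)
        if (a<0).any() or b[0]>560 or b[1]>420 or(i<4 and b[1]>300): continue
        A.append((i,m,a,b))
    def c(p,A=A):
        s=0
        for i,m,a,b in A:
            q=soft(hull(F[i],*model(p))-np.float32(a),(b[1]-a[1],b[0]-a[0]));M=m[a[1]:b[1],a[0]:b[0]]
            s+=1-np.minimum(q,M).sum()/np.maximum(q,M).sum()
        return s/len(A)
    S=np.vstack([p0]+[np.array(p0)+np.eye(len(p0))[k]*.012 for k in range(len(p0))])
    r=minimize(c,p0,method="Nelder-Mead",options=dict(initial_simplex=S,xatol=1e-4,fatol=1e-5))
    return r.x,r.fun,[(a[0],round(c(r.x,[a]),2)) for a in A]
H=[cv2.cvtColor(f["frame"],cv2.COLOR_RGB2HSV) for f in F]
brown=[(i,cv2.morphologyEx(((h[...,1]>75)&(h[...,0]<26)&(h[...,0]>8)).astype(np.uint8),cv2.MORPH_CLOSE,np.ones((9,9))).astype(float)) for i,h in enumerate(H)]
dark=[(i,cv2.morphologyEx((h[...,2]<42).astype(np.uint8),cv2.MORPH_OPEN,np.ones((5,5))).astype(float)) for i,h in enumerate(H)]
if __name__=="__main__":
    for n,p,r0,r1 in [("S",(.446,-.265,.055),.022,.019),("M",(.446,.009,.08),.025,.021),("L",(.43,-.144,.105),.028,.023),("XL",(.425,.278,.13),.031,.025)]:
        x,e,l=fit(brown,lambda p:(p[0],p[1],0,p[2],r0,r1),p);print(n,x.round(4),round(e,3),l)
    for n,p in [("p1",(.635,.183)),("p2",(.628,.08)),("p3",(.624,-.022)),("p4",(.618,-.123))]:
        x,e,l=fit(dark,lambda p:(p[0],p[1],.018,.024,.025,.025),p);print(n,x.round(4),round(e,3),l)
        x,e,l=fit(dark,lambda p:(p[0],p[1],p[2]-.006,p[2],.025,.025),(*p,.024));print(n," with z",x.round(4),round(e,3))
    print([H[2][int(v),int(u)] .tolist() for u,v in((150*1.4,45*1.4),(145*1.4,60*1.4),(220*1.4,145*1.4),(230*1.4,133*1.4))])
    o=[]
    for i in (1,2):
        im=F[i]["frame"][:,:,::-1].copy();o.append(np.vstack([im[20:240], cv2.cvtColor(np.uint8(np.maximum(brown[i][1]*255,dark[i][1]*120)),8)[20:240]]))
    cv2.imwrite("pics/m.png",cv2.resize(np.hstack(o),(800,314*1)))
E
python3 fit.py
```

```text
S [ 0.4427 -0.2755  0.0172] 0.504 [(0, np.float64(0.48)), (1, np.float64(0.41)), (2, np.float64(0.32)), (4, np.float64(0.81))]
M [ 0.4389 -0.0005  0.0624] 0.42 [(0, np.float64(0.31)), (1, np.float64(0.32)), (2, np.float64(0.32)), (3, np.float64(0.33)), (4, np.float64(0.82))]
L [ 0.4241 -0.1585  0.0872] 0.361 [(0, np.float64(0.29)), (1, np.float64(0.24)), (2, np.float64(0.2)), (3, np.float64(0.27)), (4, np.float64(0.8))]
XL [0.42   0.2803 0.1092] 0.347 [(2, np.float64(0.13)), (3, np.float64(0.18)), (4, np.float64(0.73))]
p1 [0.6319 0.1762] 0.463 [(1, np.float64(0.21)), (2, np.float64(0.18)), (4, np.float64(1.0))]
p1  with z [0.6328 0.1802 0.0135] 0.45
p2 [0.6251 0.0755] 0.466 [(1, np.float64(0.25)), (2, np.float64(0.15)), (4, np.float64(1.0))]
p2  with z [0.626  0.0765 0.019 ] 0.462
p3 [ 0.6211 -0.0265] 0.435 [(1, np.float64(0.15)), (2, np.float64(0.16)), (4, np.float64(1.0))]
p3  with z [ 0.6214 -0.0267  0.0157] 0.423
p4 [ 0.6142 -0.1296] 0.44 [(1, np.float64(0.15)), (2, np.float64(0.17)), (4, np.float64(1.0))]
p4  with z [ 0.6157 -0.1314  0.0156] 0.43
[[150, 18, 29], [15, 11, 46], [90, 2, 130], [16, 122, 48]]
```

View pics/m.png

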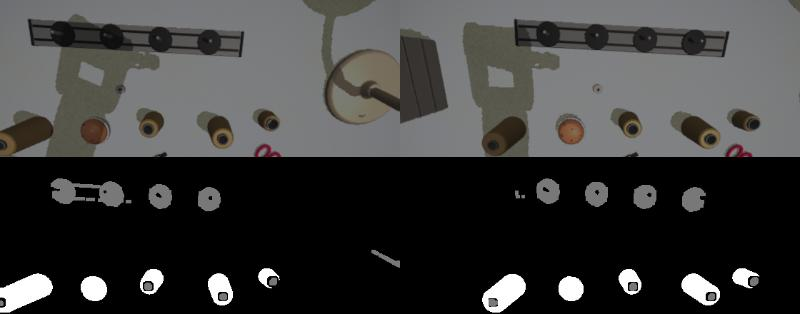

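```bash
python3 - <<'E'
s=open("fit.py").read()
s=s.replace('+[dict(np.load("pics/scene0.npz"))]','')
i=s.index("if __name__")
s=s[:i]+'''E=cv2.getStructuringElement(cv2.MORPH_ELLIPSE,(9,9));E7=cv2.getStructuringElement(cv2.MORPH_ELLIPSE,(7,7))
cone=[(i,cv2.morphologyEx(cv2.morphologyEx(((h[...,2]<60)&(h[...,1]<90)|(h[...,1]>75)&(h[...,0]<26)&(h[...,0]>8)).astype(np.uint8),cv2.MORPH_OPEN,E7),cv2.MORPH_CLOSE,E).astype(float)) for i,h in enumerate(H)]
dark=[(i,cv2.morphologyEx(cv2.morphologyEx((h[...,2]<42).astype(np.uint8),cv2.MORPH_CLOSE,E7),cv2.MORPH_OPEN,E7).astype(float)) for i,h in enumerate(H)]
'''+s[i:].replace("fit(brown","fit(cone").replace("brown[i]","cone[i]")
open("fit.py","w").write(s)
E
python3 fit.py
```

```text
S [ 0.4429 -0.2744  0.024 ] 0.324 [(0, np.float64(0.63)), (1, np.float64(0.16)), (2, np.float64(0.18))]
M [0.4393 0.0007 0.0439] 0.183 [(0, np.float64(0.18)), (1, np.float64(0.18)), (2, np.float64(0.21)), (3, np.float64(0.17))]
L [ 0.4238 -0.1573  0.0788] 0.163 [(0, np.float64(0.19)), (1, np.float64(0.17)), (2, np.float64(0.1)), (3, np.float64(0.2))]
XL [0.4201 0.2808 0.1063] 0.064 [(2, np.float64(0.06)), (3, np.float64(0.07))]
p1 [0.6318 0.1763] 0.177 [(1, np.float64(0.19)), (2, np.float64(0.16))]
p1  with z [0.6327 0.1802 0.0137] 0.163
p2 [0.6251 0.0759] 0.163 [(1, np.float64(0.21)), (2, np.float64(0.12))]
p2  with z [0.6255 0.0765 0.0201] 0.161
p3 [ 0.6211 -0.027 ] 0.113 [(1, np.float64(0.11)), (2, np.float64(0.12))]
p3  with z [ 0.6215 -0.027   0.0179] 0.106
p4 [ 0.6152 -0.1299] 0.118 [(1, np.float64(0.12)), (2, np.float64(0.11))]
p4  with z [ 0.6155 -0.1315  0.0162] 0.107
[[150, 18, 29], [15, 11, 46], [90, 2, 130], [16, 122, 48]]
```

View pics/m.png

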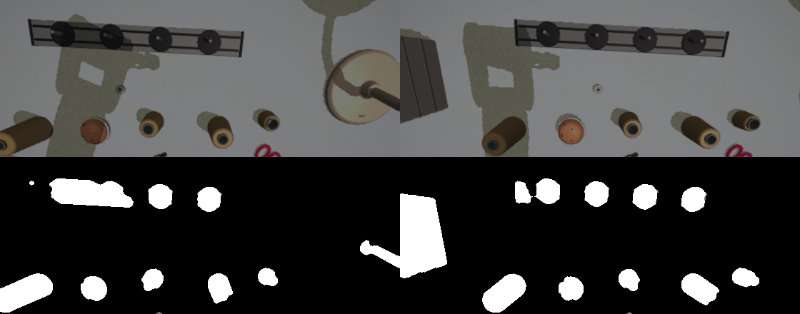

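```bash
cat > fit2.py <<'E'
from fit import *
cone=[]
for i,h in enumerate(H):
    m=((h[...,1]>75)&(h[...,0]<26)&(h[...,0]>8)).astype(np.uint8)
    m=cv2.morphologyEx(m,cv2.MORPH_CLOSE,E7); o=np.zeros_like(m)
    for c in cv2.findContours(m,0,2)[0]:
        if cv2.contourArea(c)>150: cv2.fillPoly(o,[cv2.convexHull(c)],1)
    cone.append((i,o.astype(float)))
ims=[f["frame"][:,:,::-1].copy() for f in F]
ims=[cv2.resize(a,None,fx=2,fy=2,interpolation=3) for a in ims]
for n,p,r0,r1 in [("S",(.446,-.265,.055),.022,.019),("M",(.446,.009,.08),.025,.021),("L",(.43,-.144,.105),.028,.023),("XL",(.425,.278,.13),.031,.025)]:
    x,e,l=fit(cone,lambda p:(p[0],p[1],0,p[2],r0,r1),p);print(n,x.round(4),round(e,3),l)
    x,e,l=fit(cone,lambda q:(q[0],q[1],0,p[2],r0,r1),p[:2]);print(n,x.round(4),round(e,3),l)
    for i in range(4): cv2.polylines(ims[i],[np.int32(hull(F[i],x[0],x[1],0,p[2],r0,r1)*2)],True,(0,255,0))
for p in [(.6318,.1763),(.6251,.0759),(.6211,-.027),(.6152,-.1299)]:
  cv2.polylines(ims[2],[np.int32(hull(F[2],*p,.018,.024,.025,.025)*2)],True,(0,255,0))
cv2.imwrite("pics/o2.png",cv2.convertScaleAbs(ims[2][80:480,200:1000],alpha=1.8))
E
python3 fit2.py
```

```text
S [ 0.4426 -0.2747  0.0278] 0.133 [(0, np.float64(0.1)), (1, np.float64(0.12)), (2, np.float64(0.17))]
S [ 0.4446 -0.2685] 0.287 [(0, np.float64(0.22)), (1, np.float64(0.3)), (2, np.float64(0.34))]
M [ 0.4392 -0.0006  0.0637] 0.112 [(0, np.float64(0.11)), (1, np.float64(0.11)), (2, np.float64(0.12)), (3, np.float64(0.1))]
M [ 0.4387 -0.001 ] 0.205 [(0, np.float64(0.2)), (1, np.float64(0.21)), (2, np.float64(0.22)), (3, np.float64(0.2))]
L [ 0.425  -0.1579  0.0897] 0.147 [(0, np.float64(0.12)), (1, np.float64(0.11)), (2, np.float64(0.09)), (3, np.float64(0.27))]
L [ 0.4274 -0.1572] 0.189 [(0, np.float64(0.17)), (1, np.float64(0.19)), (2, np.float64(0.19)), (3, np.float64(0.21))]
XL [0.4203 0.2806 0.1082] 0.055 [(2, np.float64(0.05)), (3, np.float64(0.06))]
XL [0.4242 0.2745] 0.145 [(2, np.float64(0.15)), (3, np.float64(0.14))]
```

View pics/o2.png

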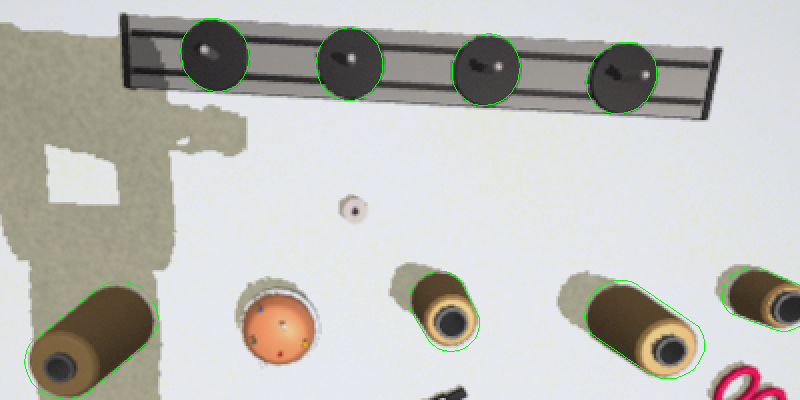

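```bash
cat > bore.py <<'E'
from fit import *
def bore(i,uv,R=13):
    h=H[i];u,v=np.int32(uv)
    if not(R<u<559-R and R<v<300-R): return None
    w=h[v-R:v+R+1,u-R:u+R+1].astype(int);m=((w[...,1]<70)&(w[...,2]<85)).astype(np.uint8)
    n,l,s,c=cv2.connectedComponentsWithStats(m)
    k=[j for j in range(1,n) if 30<s[j,4]<330]
    if not k: return None
    j=min(k,key=lambda j:np.hypot(*(c[j]-R)));return c[j]+[u-R,v-R],s[j,4]
for n,p in [("S",(.4446,-.2705,.055)),("M",(.439,-.001,.08)),("L",(.426,-.157,.105)),("XL",(.422,.277,.13))]:
    obs=[];info=[]
    for i in range(4):
        e=proj(F[i],p);b=bore(i,e)
        if b is not None: obs.append((F[i],*b[0]));info.append((i,e.round(0).tolist(),b[0].round(1).tolist(),int(b[1])))
    print(n,info)
    if len(obs)>1:
        x,r=tri(obs);print("   tri",x.round(4),round(r,4)); print("   at z",np.mean([ray(*o,p[2]) for o in obs],0).round(4),[ray(*o,p[2])[:2].round(4).tolist() for o in obs])
# pin tips in frame 2
for n,u,v in [("p1",204,48),("p2",351,58),("p3",498,67),("p4",645,75)]:
    print(n,ray(F[2],100+u/2,40+v/2,.061).round(4))
E
python3 bore.py
```

```text
S [(0, [334.0, 129.0], [334.2, 128.5], 253), (1, [381.0, 194.0], [381.1, 193.6], 224), (2, [495.0, 194.0], [494.5, 193.6], 237)]
   tri [ 0.4445 -0.2717  0.0515] 0.0002
   at z [ 0.4452 -0.2703  0.055 ] [[0.4448, -0.2711], [0.4453, -0.2705], [0.4455, -0.2692]]
M [(0, [146.0, 134.0], [146.5, 133.3], 260), (1, [207.0, 202.0], [207.0, 200.7], 207), (2, [326.0, 202.0], [325.4, 201.0], 198), (3, [415.0, 135.0], [413.3, 133.6], 251)]
   tri [ 0.44   -0.0005  0.0761] 0.0002
   at z [ 0.4407 -0.0006  0.08  ] [[0.4401, -0.002], [0.4411, -0.0014], [0.4411, 0.0], [0.4403, 0.001]]
L [(0, [256.0, 145.0], [255.3, 145.9], 188), (1, [312.0, 215.0], [311.3, 215.0], 184), (2, [436.0, 215.0], [434.7, 215.2], 194), (3, [536.0, 146.0], [533.8, 145.9], 252)]
   tri [ 0.4253 -0.1565  0.1018] 0.0004
   at z [ 0.426  -0.1554  0.105 ] [[0.4253, -0.1566], [0.4264, -0.1561], [0.4265, -0.155], [0.4257, -0.1541]]
XL [(2, [129.0, 225.0], [129.5, 223.6], 184), (3, [212.0, 152.0], [212.0, 150.9], 213)]
   tri [0.4224 0.278  0.1266] 0.0002
   at z [0.4232 0.277  0.13  ] [[0.4235, 0.2764], [0.423, 0.2775]]
p1 [0.6327 0.1764 0.061 ]
p2 [0.6261 0.0748 0.061 ]
p3 [ 0.6201 -0.0276  0.061 ]
p4 [ 0.6147 -0.1307  0.061 ]
```

```bash
cat > pp.py <<'E'
from bench import env, kinematics, monitor, eyes, job
import numpy as np
Q=[1,0,0,0]
C=dict(S=(.4448,-.2712),M=(.440,-.0005),L=(.4255,-.156),XL=(.4226,.278))
P=dict(XL=(.6322,.1763),L=(.6256,.0755),M=(.6207,-.0273),S=(.615,-.130))
G=dict(S=.034,M=.050,L=.066,XL=.088)   # grasp-point height above the foot
HT=dict(S=.055,M=.08,L=.105,XL=.13)
def s(): return monitor.sense()
def go(n):
    t=G[n]-env.hold_point_z; c=C[n]; p=P[n]; lift=.12
    env.release(); env.reach([*c,HT[n]+.06],Q)
    g=env.movel([*c,t],velocity=.15,guard=8); print(n,"down guard",g,s()["position"].round(4))
    env.close_gripper(45); a=s(); print(" gap",round(a["finger_gap"],3),"F",a["gripper_force"],"cf",a["contact_force"].round(1))
    z=a["position"][2]
    env.movel([*c,z+lift],velocity=.2); env.hold(.1); b=s(); print(" lifted dF",(b["contact_force"]-a["contact_force"]).round(2),"gap",round(b["finger_gap"],3))
    env.movel([*p,z+lift],velocity=.2); env.hold(.2)
    env.movel([*p,z+.045],velocity=.15)
    env.movel([*p,z+.021],velocity=.03,guard=5); d=s(); print(" placed dz",round(d["position"][2]-z,4),d["position"].round(4),"cf",d["contact_force"].round(1))
def up(n):
    env.release(); env.hold(.2); q=s()["position"]; env.movel([q[0],q[1],HT[n]+.11],velocity=.15); print(" clock",s()["clock"])
E
python3 -c "
from pp import *
import cv2
go('XL')
f=eyes.grab_frame('side');cv2.imwrite('pics/xl.png',cv2.resize(f['frame'][150:330,150:390,::-1],None,fx=3,fy=3,interpolation=3))
print(s()['clock'])"
```

```text
XL down guard False [0.4232 0.2782 0.0703]
 gap 0.613 F 40.466557024737995 cf [-1.  -2.6  6.7]
 lifted dF [ 0.97  2.79 -9.33] gap 0.617
 placed dz 0.0241 [0.632  0.1763 0.0944] cf [-0.5 -0.8  4.6]
11.1667
```

View pics/xl.png

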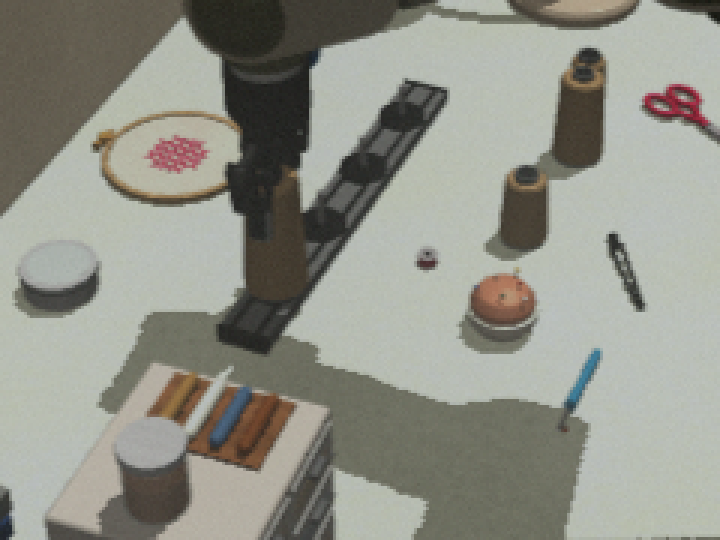

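XL stands upright on pin 1; the stop came at dz = 24 mm, which is the seat height. I'll go on with the rest.

```bash
python3 -c "
from pp import *
import cv2
up('XL')
for n in ('L','M','S'):
    go(n)
    a=s()
    if a['finger_gap']<.2: print('LOST',n); break
    up(n)
env.reach([.45,-.02,.40],Q);env.hold(.2)
for i in ('wrist','side'):
    f=eyes.grab_frame(i);np.savez('pics/end_'+i+'.npz',**f)
    k=f['frame'][:,:,::-1]
    k=k[:300] if i=='wrist' else k[150:300,180:400]
    cv2.imwrite('pics/end_'+i+'.png',cv2.resize(k,None,fx=1.4 if i=='wrist' else 3.5,fy=1.4 if i=='wrist' else 3.5,interpolation=3))
"
```

```text
clock 12.925
L down guard False [ 0.426  -0.1562  0.0479]
 gap 0.574 F 45.42259364960046 cf [-0.8  0.7  6.2]
 lifted dF [ 1.02 -0.63 -7.44] gap 0.57
 placed dz 0.0241 [0.6256 0.0755 0.0721] cf [-0.6  0.8  4.8]
 clock 21.8
M down guard False [ 0.4407 -0.0005  0.0319]
 gap 0.518 F 44.985505842778366 cf [-1.  -1.6  5.7]
 lifted dF [ 1.29  1.11 -7.21] gap 0.521
 placed dz 0.0241 [ 0.6207 -0.0273  0.0561] cf [-1.7  0.5  5.3]
 clock 29.3833
S down guard False [ 0.4454 -0.2714  0.0161]
 gap 0.466 F 44.67663713323418 cf [-1.4  0.6  5.7]
 lifted dF [ 1.57 -0.3  -6.56] gap 0.464
 placed dz 0.024 [ 0.6149 -0.1299  0.04  ] cf [-0.5  0.5  4.8]
 clock 37.4167
```

View pics/end_side.png

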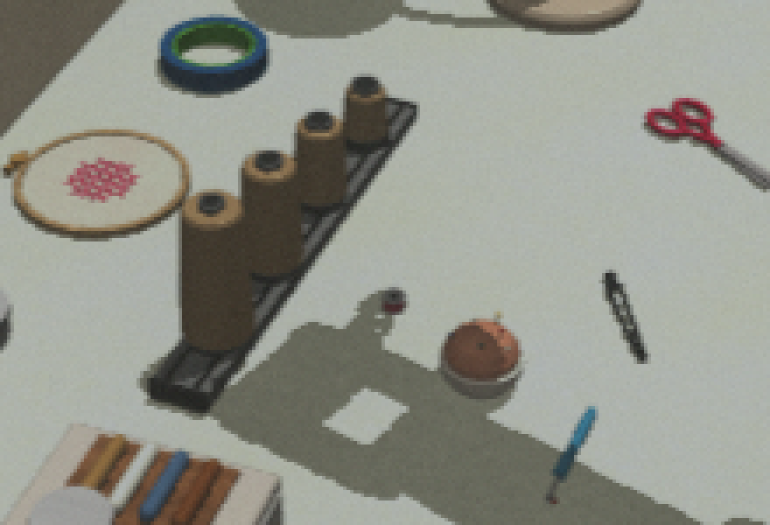

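View pics/end_wrist.png

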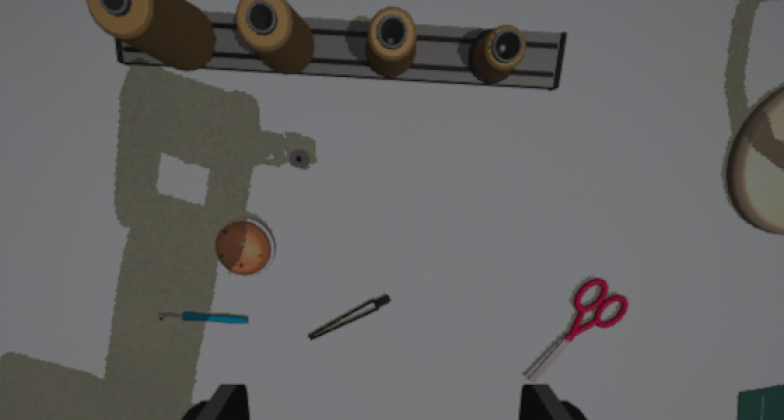

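All four cones stand upright in descending height towards the lamp (bores at about (262,18), (392,32) and (508,45) in the wrist view), and the pincushion is untouched. I'll check the bore positions numerically, then hand in.

```bash
python3 -c "
from h import *; from pp import P,HT,job
f=dict(np.load('pics/end_wrist.npz')); ok=True
for n,u,v in (('L',262,18),('M',392,32),('S',508,45)):
    d=ray(f,u/1.4,v/1.4,HT[n]+.021)[:2]-P[n]; ok&=np.hypot(*d)<.008; print(n,d.round(4))
if ok: print(job.hand_in())"
```

```text
L [-0.0013 -0.0016]
M [-0.001  -0.0011]
S [-0.0004 -0.0023]
the job is handed in; nothing more can be done
None
```

The job is handed in: all four cones stand upright and fully down on their pins, shortest nearest the lamp (S on pin 4, M on 3, L on 2, XL on 1), and the pincushion was not touched; S, M and L measured within 3 mm of their pins, XL was checked only by eye and its seating height, and the judge's verdict was not shown.

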